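# Refit the feed wheels of a stock feeder

### The job

The workshop's stock feeder lies on its side with its three keyed shafts upward: take the worn black wheel off its shaft and put it in the cardboard carton, then put a brass spacer ring on every shaft and fit each new orange wheel that lies ready onto a shaft of its own, on top of the spacer, turning it until its keyway drops over the key and it sits fully home. Leave the ear defenders, the sanding block and the glue jar where they are.

Things in the scene. Friction and masses are not known exactly. Their poses are not given: they have to be found in the camera images.
- shaft_a: One of 3 alike fixed upright stub shafts in a row, 125 mm apart, on the feeder's case. Origin: on its axis at the case top, 60 mm over the bench; z up. Bearing boss 40 mm diameter, 6 mm high, chamfered; shaft 30 mm diameter to 55 mm, last 5 mm tapered. Brass key 8 mm wide sticks out along +x to 20 mm from the axis, from 6 to 34 mm height; round above that. Keys point differently.
- shaft_b: One of 3 alike fixed upright stub shafts in a row, 125 mm apart, on the feeder's case. Origin: on its axis at the case top, 60 mm over the bench; z up. Bearing boss 40 mm diameter, 6 mm high, chamfered; shaft 30 mm diameter to 55 mm, last 5 mm tapered. Brass key 8 mm wide sticks out along +x to 20 mm from the axis, from 6 to 34 mm height; round above that. Keys point differently.
- shaft_c: One of 3 alike fixed upright stub shafts in a row, 125 mm apart, on the feeder's case. Origin: on its axis at the case top, 60 mm over the bench; z up. Bearing boss 40 mm diameter, 6 mm high, chamfered; shaft 30 mm diameter to 55 mm, last 5 mm tapered. Brass key 8 mm wide sticks out along +x to 20 mm from the axis, from 6 to 34 mm height; round above that. Keys point differently.
- wheel_1_mid (a point): New wheel, orange tyre 100 mm diameter, 0.4 kg, lying boss up; 2 or 3 are there (None if absent). Hub tube 50 mm diameter, 64 mm high, bore 32.4 mm; keyway full height, 10.5 mm wide, out to 22 mm from the axis along +x, marked by a painted line on boss and web (blue; yellow if worn). Tyre round the lower 36 mm; the plain 50 mm boss above it is the grip. Point: on the axis, 32 mm above the underside; z is the axis, up.
- wheel_2_mid (a point): New wheel, orange tyre 100 mm diameter, 0.4 kg, lying boss up; 2 or 3 are there (None if absent). Hub tube 50 mm diameter, 64 mm high, bore 32.4 mm; keyway full height, 10.5 mm wide, out to 22 mm from the axis along +x, marked by a painted line on boss and web (blue; yellow if worn). Tyre round the lower 36 mm; the plain 50 mm boss above it is the grip. Point: on the axis, 32 mm above the underside; z is the axis, up.
- wheel_3_mid (a point): New wheel, orange tyre 100 mm diameter, 0.4 kg, lying boss up; 2 or 3 are there (None if absent). Hub tube 50 mm diameter, 64 mm high, bore 32.4 mm; keyway full height, 10.5 mm wide, out to 22 mm from the axis along +x, marked by a painted line on boss and web (blue; yellow if worn). Tyre round the lower 36 mm; the plain 50 mm boss above it is the grip. Point: on the axis, 32 mm above the underside; z is the axis, up.
- worn_wheel_mid (a point): Worn wheel, black tyre 92 mm diameter, 0.36 kg; at first on a shaft, underside on its bearing boss. Hub tube 50 mm diameter, 64 mm high, bore 32.4 mm; keyway full height, 10.5 mm wide, out to 22 mm from the axis along +x, marked by a painted line on boss and web (blue; yellow if worn). Tyre round the lower 36 mm; the plain 50 mm boss above it is the grip. Point: on the axis, 32 mm above the underside; z is the axis, up.
- spacer_1_mid (a point): Flat brass spacer ring, outside diameter 58 mm, bore 44 mm, 12 mm thick, lying loose on a thin blue mat beside the feeder. It passes over the key and sits on the case round a shaft's 40 mm bearing boss. Point: its centre, 6 mm above the underside. z is its axis, up.
- spacer_2_mid (a point): Flat brass spacer ring, outside diameter 58 mm, bore 44 mm, 12 mm thick, lying loose on a thin blue mat beside the feeder. It passes over the key and sits on the case round a shaft's 40 mm bearing boss. Point: its centre, 6 mm above the underside. z is its axis, up.
- spacer_3_mid (a point): Flat brass spacer ring, outside diameter 58 mm, bore 44 mm, 12 mm thick, lying loose on a thin blue mat beside the feeder. It passes over the key and sits on the case round a shaft's 40 mm bearing boss. Point: its centre, 6 mm above the underside. z is its axis, up.
- feeder: The green stock feeder on its side, fixed: chain case 130 mm (x) by 390 mm (y), 60 mm high, carrying the shafts; its gearbox and grey motor lie beyond it (+x side), up to 130 mm high. Origin: under the centre of the case; x points from the case to the motor.
- carton: Open cardboard scrap carton, 175 x 175 mm outside, walls and floor 4 mm, 85 mm high, fixed on the bench left or right of the feeder. Origin: centre of its underside; x and y along its sides, z up.
- ear_defenders: Black ear defenders on the bench beyond the feeder, 130 mm wide, 66 mm high. Origin: centre of the underside. Not part of the job.
- sanding_block: Cork sanding block, 120 x 62 x 34 mm, beyond the feeder. Origin: centre of the underside. Not part of the job.
- glue_jar: White glue jar with red cap, 66 mm diameter, 90 mm high, beyond the feeder. Origin: centre of the underside. Not part of the job.
Mind the look-alikes: they are no part of the job. What is shaped like the part that bears wheel_3_mid but green is not meant. What is shaped like the part that bears wheel_2_mid but turquoise is not meant.

How it is judged:
By the outcome, as a careful person would: the job done as asked, in the order asked, and still so for the second after the job is handed in, with the robot touching nothing.
Of wheel_1, wheel_2, wheel_3 only 2 to 3 are there at a start; the rules pass over those that are not, and their reading is None.
At some moment in a run one of wheel_1, wheel_2, wheel_3, spacer_1, spacer_2, spacer_3 may be knocked a few centimetres aside while the robot is not near it.
It also fails if it takes over 210 s, if anything falls off the work surface, if the arm or the gripper's body presses on something with over 40 N, if the wrist force passes 120 N, or if a joint passes its speed limit or range.

### The arm

A 6-joint arm with a two-finger parallel gripper is mounted at the origin on the work surface. World frame = base frame: x ahead of the robot, y to its left, z up, the work surface at z = 0. Lengths are in mm, angles in rad, forces in N, time in s.
With the tool pointing down it reaches from about 275 to 750 mm from the base axis. Payload 10.2 kg.
Tool frame: the origin (TCP) lies at the very end of the fingers, on their centre line; the grasp point (between the pads) lies 19 mm behind it; z points along the fingers, y is the line along which they close (so a half turn about z gives the same grasp; the last joint's range is limited). The gripper opens to 85 mm and grips with 20 to 120 N. Pads are 22 mm wide; open, the fingers measure 114 mm over their backs; the gripper's body (76 mm by 85 mm) begins 54 mm behind the grasp point. The pads swing forward as they close: fully open they stand 13 mm farther back than shut.
Start: joints at [-1.389, 0.313, 1.498, -0, 1.331, -0.223], TCP at [206.751, -482.582, 231.294] pointing down, gripper open.
Joint ranges: [-2.94, 2.94], [-0.97, 2.17], [0.19, 2.56], [-1.23, 4.37], [0.02, 3.11], [-2.88, 2.88]. Speed limits (rad/s): [2.39, 2.39, 3.01, 3.14, 3.14, 3.14].

### API

Orientations are given as a unit quaternion [w, x, y, z].
In Python, from rig import ctrl, optics gives the robot as it stands. The module is installed in compiled form; this text tells all that it offers.
- The arm moves only by the shell command python3 -m handwheel 'ROWS' [FORCE]. ROWS is JSON, a list that holds one entry, the list of rows, each a list of 5 numbers: the gripper command: -1 is fully open, 1 is shut, values between are in proportion, then the shift along the world's x, y, z in units of 50 mm (1.0 is 50 mm), then the turn about the world's z in units of 8 degrees (1.0 is 8 degrees). In form: [[[gripper, tx, ty, tz, twist], ...]]. A call has 1 to 10 rows; each row shifts and turns the commanded pose from where the row before left it; what a row does not reach is not made up. A row lasts 1/10 s, in which the tool goes at most 50 mm and 8.59 degrees, less where a joint would pass 70% of its speed; a pose out of reach is approached as far as the arm can. A call is refused whole if a number of a shift passes 1 or a number of a turn 1, either way. A call with a gripper value outside its range is refused whole. The fingers move at their own pace and stop on an object; FORCE is the grip in N (left out, the last holds). Time passes only in rows, so rows that do not move let the fingers close. It gives the time, the measured TCP pose, the force, the opening and the grip force at its end, in the units of the state.
- ctrl.sense(): the state, without advancing time (a new reading comes with each control period).
- optics.capture(name): name is "side" or "top"; returns a dict with "img" (384x512x3 uint8, blue, green, red), "K" (3x3 intrinsics, pixels), "R" (3x3) and "t" (3): a world point X has camera coordinates R X + t. Camera axes: x right, y down, z forward; pixel columns grow to the right and rows downward; lengths in mm; the calibration is good to about 2 mm. A picture is of the moment at which its call begins. There is no depth.
- ctrl.finish_job(): hands the job in; it is judged then, once.
The state is a dict: "time_s": time; "joints": joint angles; "dq": joint speeds; "tau": joint torques, N m; "eef_pos": TCP position; "ee_rot": TCP orientation; "force": force on the tool from outside, world axes, zero at the start; "wrist_torque": the same for the moment, N m; "grip_width": opening from 0.0 (shut) to 1.0 (fully open); "grip_force": force on a finger pad.
Only numpy, scipy, OpenCV 4.12 (cv2) and the standard library are available. Lean on these libraries where they do the work, as an engineer would, in place of code of your own. Each camera call takes 0.05 s, during which the arm holds its last target. There are 200 camera calls.

## Working session

There is one attempt and no reset: what is moved stays moved. The work goes in short steps, Python scripts to look and compute and a shell command to move; the robot and the scene stay as the last step left them, time stands still between calls to the robot, and variables do not carry over. Pictures are saved under pics/ and viewed, at most 14 in all, crops included, and the job is handed in when it is done.

```bash
mkdir -p pics; python3 - <<'E'
from rig import ctrl, optics
import cv2,numpy as np
for n in("top","side"):
    c=optics.capture(n); cv2.imwrite(f"pics/{n}0.png",cv2.resize(c["img"],(800,600),interpolation=cv2.INTER_CUBIC)); cv2.imwrite(f"{n}0_raw.png",c["img"])
    print(n,c["K"].round(1).tolist(),c["R"].round(4).tolist(),c["t"].round(1).tolist(), (-c["R"].T@c["t"]).round(0))
print(ctrl.sense())
E
```

```text
top [[348.6, 0.0, 257.8], [0.0, 348.6, 192.6], [0.0, 0.0, 1.0]] [[-0.018, -0.9995, 0.0266], [-0.984, 0.013, -0.1776], [0.1771, -0.0294, -0.9837]] [-7.9, 521.6, 992.4] [ 337.   14. 1069.]
side [[476.6, 0.0, 252.6], [0.0, 476.6, 186.8], [0.0, 0.0, 1.0]] [[0.8303, -0.5573, 0.0014], [-0.3662, -0.5474, -0.7525], [0.4201, 0.6243, -0.6586]] [-425.4, 255.3, 1110.8] [ -20. -791.  924.]
{'time_s': 0.1, 'joints': array([-1.38936619e+00,  3.13420689e-01,  1.49832967e+00, -1.79865434e-05,
        1.33100117e+00, -2.23402136e-01]), 'dq': array([-0.00018019, -0.00141508, -0.00246869,  0.00050729,  0.00049607,
       -0.00080915]), 'tau': array([ 2.58437234e-03, -4.12900078e+01, -2.60144252e+01, -1.83578290e-04,
        2.99321713e-03,  1.55252553e-05]), 'eef_pos': array([ 206.72207248, -482.35014238,  230.79050373]), 'ee_rot': array([-5.79494800e-04,  9.79583111e-01,  2.01038785e-01,  3.42643564e-06]), 'force': array([ 0.1896581 , -0.03352435, -0.0915879 ]), 'wrist_torque': array([0.04232623, 0.0514978 , 0.00490018]), 'grip_force': 0.0, 'grip_width': 1.0008052772696168}
```

View pics/top0.png

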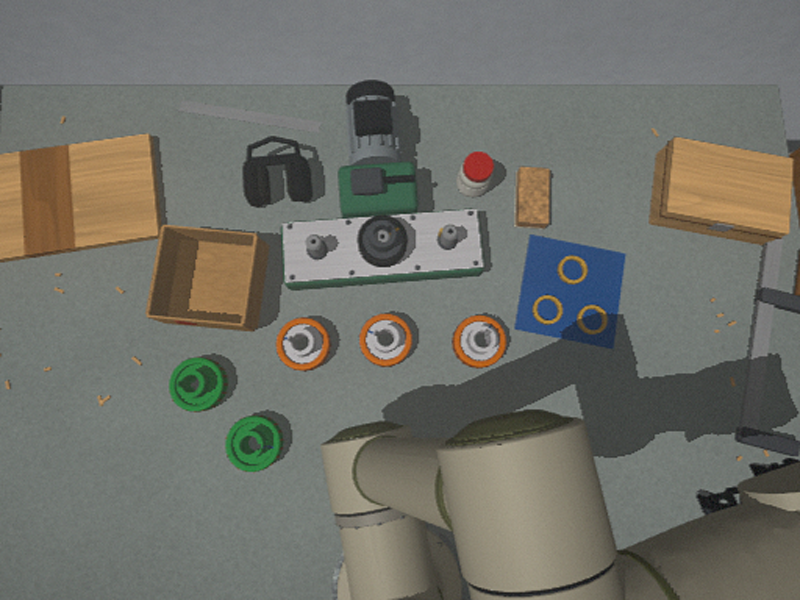

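View pics/side0.png

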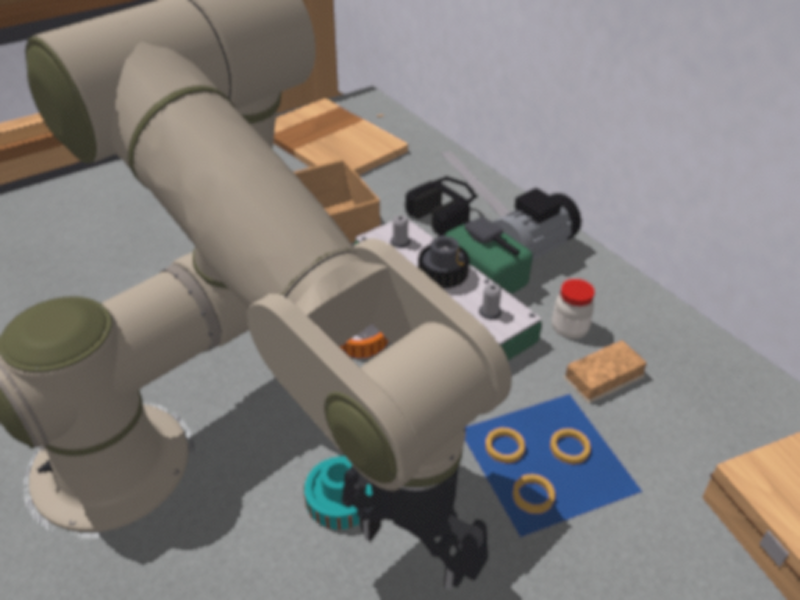

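The top view shows the worn wheel on the middle shaft (383,240), three orange wheels at (303,343), (386,340) and (480,341), and rings at (572,269), (547,309) and (592,319). The carton is at (207,277). The look-alikes are green (197,384), (254,443) and turquoise, seen only in the side view. Next I'll measure these.

```bash
cat > h.py <<'E'
from rig import ctrl, optics
import cv2,numpy as np
def ray(c,uv,z):
    C=-c["R"].T@c["t"]; d=c["R"].T@np.linalg.inv(c["K"])@np.array([uv[0],uv[1],1.]); return (C+d*(z-C[2])/d[2])
def proj(c,X):
    p=c["K"]@(c["R"]@np.array(X,float)+c["t"]); return p[:2]/p[2]
def hsv(c,lo,hi):
    return cv2.inRange(cv2.cvtColor(c["img"],cv2.COLOR_BGR2HSV),lo,hi)
def rect(c,x,y,z,r,n=300):
    "metric rectified patch at height z: row up = +x, col left = +y"
    s=[[x+r,y+r],[x+r,y-r],[x-r,y-r],[x-r,y+r]]
    src=np.float32([proj(c,[*q,z]) for q in s]); M=cv2.getPerspectiveTransform(src,np.float32([[0,0],[n,0],[n,n],[0,n]]))
    return cv2.warpPerspective(c["img"],M,(n,n),flags=cv2.INTER_CUBIC)
def blobs(c,m,z,amin=60):
    out=[]
    for k in cv2.findContours(m,cv2.RETR_EXTERNAL,cv2.CHAIN_APPROX_NONE)[0]:
        if cv2.contourArea(k)<amin: continue
        P=np.float32([ray(c,p[0],z)[:2] for p in k]); (e,d,a)=cv2.fitEllipse(P); out.append((np.round(e,1),np.round(d,1),np.round(np.array(proj(c,[*e,z])),1)))
    return out
E
python3 - <<'E'
from h import *
c=optics.capture("top")
print("wheels tyre top z36",*blobs(c,hsv(c,(5,150,120),(15,255,255)),36),sep="\n")
print("rings",*blobs(c,hsv(c,(15,110,90),(30,255,255)),13),sep="\n")
print("case top (z60)")
m=hsv(c,(0,0,150),(180,40,255)); 
k=max(cv2.findContours(m,0,1)[0],key=cv2.contourArea); P=np.float32([ray(c,p[0],60)[:2] for p in k]); print(cv2.minAreaRect(P))
u=lambda a,b:(a/1.5625,b/1.5625)
for n,p in(("shL",u(316,240)),("worn",u(383,236)),("shR",u(450,230))): print(n,ray(c,p,130 if n=="worn" else 115).round(1))
for p in((163,227),(266,235),(250,331),(148,320)): print("carton",ray(c,u(*p),85).round(0))
g=[]
for x,y,z in((0,0,0),): pass
for uvz in((303,343,64),(386,340,64),(480,341,64),(316,240,94),(383,237,130),(450,230,94)):
    X=ray(c,u(*uvz[:2]),uvz[2]); g.append(rect(c,X[0],X[1],uvz[2],40,260)); print(X.round(0))
cv2.imwrite("pics/mos.png",np.vstack([np.hstack(g[:3]),np.hstack(g[3:])]))
E
```

```text
wheels tyre top z36
(array([444.8, 176.1]), array([96. , 96.2]), array([193.2, 219.6]))
(array([ 444.5, -160.7]), array([95.5, 98.7]), array([306.6, 218. ]))
(array([450.3,  19. ]), array([95.4, 96.5]), array([246.3, 216.9]))
rings
(array([ 487.9, -390.6]), array([53.4, 53.9]), array([378.8, 203.6]))
(array([ 507.8, -302.3]), array([54.1, 56.6]), array([350.1, 197.7]))
(array([ 588. , -358.1]), array([54.3, 56.5]), array([366. , 172.2]))
(array([ 744.9, -288.7]), array([ 66.7, 146.9]), array([341. , 124.9]))
(array([ 753.8, -686.3]), array([221. , 329.4]), array([462.3, 121.4]))
(array([686.1, 537. ]), array([297.9, 546.3]), array([ 79. , 144.8]))
case top (z60)
((629.8681030273438, 23.092514038085938), (116.4986343383789, 376.02398681640625), 3.8488452434539795)
shL [623.2 141.  115. ]
worn [624.9  19.7 130. ]
shR [ 639.7 -102.7  115. ]
carton [660. 429.  85.]
carton [643. 238.  85.]
carton [463. 262.  85.]
carton [486. 445.  85.]
[442. 170.  64.]
[445.  17.  64.]
[ 441. -158.   64.]
[629. 144.  94.]
[623.  20. 130.]
[ 646. -105.   94.]
```

View pics/mos.png

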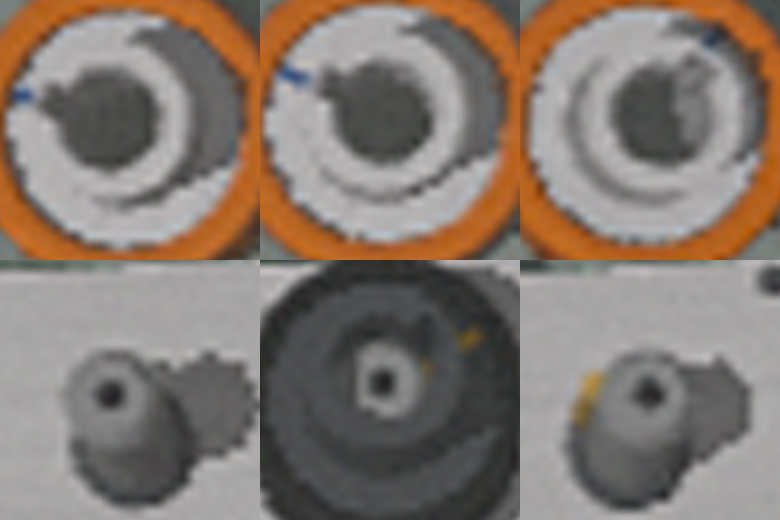

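The rectified tiles put the wheels at about (445,176), (450,19) and (445,-160). The shafts come out at L (621.5,147.6), M (630,23) and R (638,-102), with 250 mm between L and R, which matches. The key seems to be about 55° on R (tile px 590,385) and -54° on M; L's is hidden in the top view, so I'll check it in the side view.

```bash
python3 - <<'E'
from h import *
c=optics.capture("side"); g=[]
for x,y in((621.5,147.6),(638.2,-101.8)):
    u=proj(c,[x,y,90]).round().astype(int); print(u)
    g.append(cv2.resize(c["img"][u[1]-25:u[1]+25,u[0]-25:u[0]+25],(400,400),interpolation=cv2.INTER_CUBIC))
    for z in (66,94): print("axis px in crop",z,((proj(c,[x,y,z])-u+25)*8).round(0), [( (a),((proj(c,[x+20*np.cos(np.radians(a)),y+20*np.sin(np.radians(a)),z])-u+25)*8).round(0).tolist()) for a in range(0,360,45)])
cv2.imwrite("pics/side_k.png",np.hstack(g))
E
```

```text
[256 146]
axis px in crop 66 [196. 250.] [(0, [240.0, 233.0]), (45, [206.0, 219.0]), (90, [166.0, 224.0]), (135, [143.0, 244.0]), (180, [151.0, 269.0]), (225, [185.0, 283.0]), (270, [226.0, 278.0]), (315, [249.0, 257.0])]
axis px in crop 94 [196. 190.] [(0, [241.0, 172.0]), (45, [206.0, 158.0]), (90, [166.0, 163.0]), (135, [143.0, 183.0]), (180, [151.0, 208.0]), (225, [186.0, 221.0]), (270, [227.0, 217.0]), (315, [250.0, 196.0])]
[314 190]
axis px in crop 66 [193. 257.] [(0, [239.0, 235.0]), (45, [199.0, 218.0]), (90, [155.0, 224.0]), (135, [133.0, 249.0]), (180, [146.0, 280.0]), (225, [187.0, 297.0]), (270, [231.0, 291.0]), (315, [253.0, 265.0])]
axis px in crop 94 [200. 194.] [(0, [247.0, 172.0]), (45, [206.0, 155.0]), (90, [161.0, 161.0]), (135, [139.0, 187.0]), (180, [152.0, 217.0]), (225, [194.0, 234.0]), (270, [239.0, 228.0]), (315, [261.0, 202.0])]
```

View pics/side_k.png

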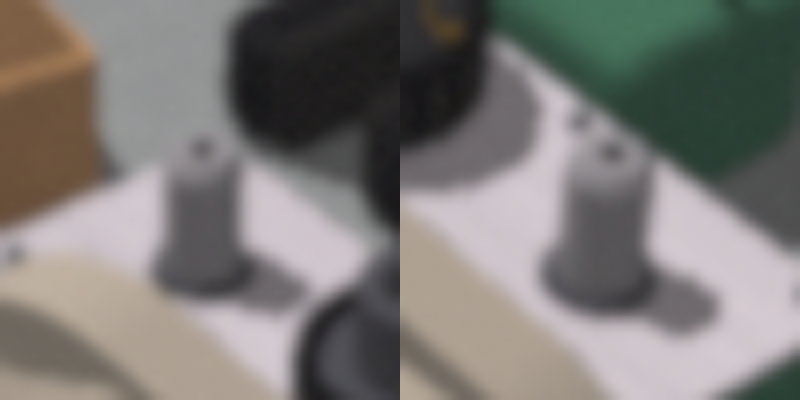

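No brass shows on either shaft in the side view (crops 200,200 and 605,200), so both keys point away from that camera. That fits R at about 55° and puts L at roughly 10–50°. I'll go over the worn wheel now.

```bash
python3 -m handwheel '[[[-1,0.5,0.6,0,-0.5],[-1,0.5,0.6,0,-0.5],[-1,0.5,0.6,0,-0.5],[-1,0.5,0.6,0,-0.5],[-1,0.5,0.6,0,-0.4],[-1,0.5,0.6,0,0],[-1,0.5,0.6,0,0],[-1,0.5,0.6,0,0],[-1,0.5,0.6,0,0]]]' 60 | tail -c 400; python3 -m handwheel '[[[-1,0.5,0.6,0,0],[-1,0.5,0.6,0,0],[-1,0.5,0.6,0,0],[-1,0.5,0.6,0,0],[-1,0.5,0.6,0,0],[-1,0.5,0.6,0,0],[-1,0.5,0.6,0,0],[-1,0.4,0.5,0,0],[-1,0,0,0,0]]]' | tail -c 600
python3 - <<'E'
from h import *
im=cv2.imread("top0_raw.png"); 
class C(dict):pass
c=optics.capture("top"); 
for a in range(-20,110,8):
    o=[]
    for r in(14,17,20,22):
        p=proj(c,[621.5+r*np.cos(np.radians(a)),147.6+r*np.sin(np.radians(a)),94]); v=cv2.getRectSubPix(im,(1,1),(float(p[0]),float(p[1])))[0,0].astype(int); o.append((int(v[2]-v[0]),int(v[1])))
    print(a,o)
E
```

```text
time_s: 1.1
eef_pos: [432.5, -211.2, 231.3]
ee_rot: [0.0, 0.999, 0.035, 0.0]
force: [0.1, -0.3, -0.2]
grip_width: 1.001
grip_force: 0.0
time_s: 2.0
eef_pos: [627.9, 25.4, 230.3]
ee_rot: [-0.0, 0.999, 0.037, -0.0]
force: [-0.3, -0.5, -0.2]
grip_width: 1.0
grip_force: 0.0
-20 [(1, 117), (1, 92), (3, 146), (4, 164)]
-12 [(0, 131), (0, 113), (2, 132), (3, 168)]
-4 [(-1, 132), (0, 120), (1, 132), (2, 171)]
4 [(0, 133), (0, 122), (1, 132), (2, 170)]
12 [(1, 133), (1, 124), (1, 129), (1, 163)]
20 [(2, 132), (0, 127), (3, 132), (2, 155)]
28 [(2, 129), (1, 125), (2, 141), (5, 161)]
36 [(0, 131), (0, 129), (1, 147), (2, 163)]
44 [(0, 130), (1, 127), (3, 148), (1, 163)]
52 [(0, 128), (1, 129), (2, 154), (1, 170)]
60 [(0, 127), (1, 132), (1, 161), (1, 165)]
68 [(1, 128), (1, 136), (3, 154), (3, 164)]
76 [(1, 129), (1, 146), (2, 163), (3, 165)]
84 [(1, 130), (1, 155), (3, 171), (2, 169)]
92 [(2, 133), (2, 164), (2, 170), (1, 168)]
100 [(1, 135), (3, 168), (2, 169), (1, 168)]
108 [(0, 132), (3, 162), (3, 169), (4, 168)]
```

```bash
python3 -m handwheel '[[[-1,0.04,-0.05,-0.5,0],[-1,0,0,-0.5,0],[-1,0,0,-0.5,0],[-1,0,0,-0.5,0],[-1,0,0,-0.3,0],[-1,0,0,-0.16,0],[-1,0,0,0,0]]]' 60; python3 -m handwheel '[[[1,0,0,0,0],[1,0,0,0,0],[1,0,0,0,0],[1,0,0,0,0],[1,0,0,0,0],[1,0,0,0,0]]]' 60; python3 -m handwheel '[[[1,0,0,0.2,0],[1,0,0,0.3,0],[1,0,0,0.3,0],[1,0,0,0.3,0],[1,0,0,0.3,0],[1,0,0,0.3,0],[1,0,0,0,0]]]'
```

```text
time_s: 2.75
eef_pos: [628.2, 19.4, 107.7]
ee_rot: [-0.0, 0.999, 0.034, -0.001]
force: [-0.0, -0.8, 0.5]
grip_width: 0.999
grip_force: 0.0
time_s: 3.35
eef_pos: [629.4, 21.5, 110.1]
ee_rot: [-0.001, 0.999, 0.035, 0.001]
force: [-1.5, 7.6, 7.1]
grip_width: 0.563
grip_force: 61.6
time_s: 4.05
eef_pos: [629.4, 19.9, 195.3]
ee_rot: [0.0, 0.999, 0.035, 0.002]
force: [0.6, 0.6, -2.7]
grip_width: 0.562
grip_force: 63.6
```

```bash
python3 -m handwheel '[[[1,-0.15,0.7,0,0],[1,-0.15,0.7,0,0],[1,-0.15,0.7,0,0],[1,-0.15,0.7,0,0],[1,-0.15,0.7,0,0],[1,-0.15,0.7,0,0],[1,-0.15,0.7,0,0],[1,-0.15,0.7,0,0],[1,-0.15,0.7,0,0],[1,0,0.15,0,0]]]'; python3 -m handwheel '[[[1,0,0,-0.5,0],[1,0,0,-0.5,0],[1,0,0,-0.5,0],[1,0,0,-0.5,0],[1,0,0,-0.4,0],[1,0,0,-0.2,0],[1,0,0,-0.2,0],[1,0,0,-0.1,0],[1,0,0,0,0]]]'
```

```text
time_s: 5.05
eef_pos: [559.4, 345.7, 192.0]
ee_rot: [-0.0, 0.999, 0.037, -0.001]
force: [-0.5, 0.1, -4.7]
grip_width: 0.559
grip_force: 63.8
time_s: 5.95
eef_pos: [561.8, 342.5, 49.3]
ee_rot: [-0.0, 0.999, 0.035, 0.001]
force: [-0.1, -0.7, -4.1]
grip_width: 0.565
grip_force: 63.8
```

```bash
python3 -m handwheel '[[[1,0,0,-0.06,0],[0,0,0,0,0],[-1,0,0,0,0],[-1,0,0,0,0],[-1,0,0,0.4,0],[-1,0,0,0.6,0],[-1,0,0,0.8,0],[-1,0,0,0.8,0],[-1,0,0,0.7,0],[-1,0,0,0.2,0]]]' | grep -E 'pos|force'; python3 -m handwheel '[[[-1,0,-0.7,0,0],[-1,0,-0.8,0,0],[-1,0,-0.8,0,0],[-1,0,-0.8,0,0],[-1,0,-0.8,0,0],[-1,0,-0.8,0,0],[-1,0,-0.8,0,0],[-1,0,-0.8,0,0],[-1,0,-0.8,0,0]]]' |grep pos;  python3 -m handwheel '[[[-1,0,-0.8,0,0],[-1,0,-0.8,0,0],[-1,0,-0.8,0,0],[-1,0,-0.8,0,0],[-1,0,-0.8,0,0],[-1,0,-0.8,0,0],[-1,0.2,-0.8,0,0],[-1,0.2,-0.6,0,0],[-1,0,0,0,0]]]'
python3 - <<'E'
from h import *
for n in("top","side"):
    c=optics.capture(n); cv2.imwrite(f"pics/{n}1.png",c["img"])
    print(*blobs(c,hsv(c,(15,110,90),(30,255,255)),13),sep="\n")
c=optics.capture("top");u=proj(c,[631,20,94]).astype(int)
E
```

```text
eef_pos: [562.4, 342.9, 225.0]
force: [0.5, 0.1, 0.9]
grip_force: 0.0
eef_pos: [560.9, -14.2, 219.7]
time_s: 8.75
eef_pos: [580.9, -326.1, 218.2]
ee_rot: [-0.0, 0.999, 0.033, -0.001]
force: [0.5, 0.3, -0.3]
grip_width: 0.997
grip_force: 0.0
(array([ 652.7, -722.2]), array([ 18.8, 108. ]), array([477.1, 151.2]))
(array([ 745.6, -288.9]), array([ 66.3, 143.8]), array([341.1, 124.7]))
(array([ 763.4, -740. ]), array([182.5, 250.1]), array([478.1, 118.5]))
(array([680.1, 531.1]), array([305.8, 525. ]), array([ 80.8, 146.6]))
(array([ 482.8, -396.2]), array([53.1, 58.1]), array([341.1, 315.5]))
(array([ 585. , -364.2]), array([54.2, 57.7]), array([364.6, 284.9]))
(array([ 504.1, -308.5]), array([52. , 57.9]), array([322.8, 284.5]))
(array([ 730.3, -279.8]), array([36.7, 58.7]), array([382.7, 237.5]))
(array([ 131.3, 1081.5]), array([ 65.2, 100.5]), array([13.6, 84.2]))
(array([ 270.4, 1083.5]), array([ 60.5, 163.1]), array([49.9, 74.3]))
```

View pics/top1.png

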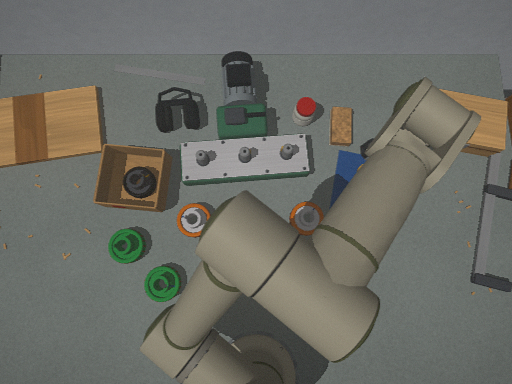

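The worn wheel lies in the carton (141,181) and the middle shaft is bare (245,155). All three rings are still in place, so I'll grasp ring 3.

```bash
python3 -m handwheel '[[[-1,0.14,-0.68,-0.6,0],[-1,0,0,-0.7,0],[-1,0,0,-0.7,0],[-1,0,0,-0.7,0],[-1,0,0,-0.7,0],[-1,0,0,-0.4,0],[-1,0,0,-0.3,0],[-1,0,0,0,0],[-1,0,0,0,0]]]' ; python3 -m handwheel '[[[-1,0,0,-0.1,0],[1,0,0,0,0],[1,0,0,0,0],[1,0,0,0,0],[1,0,0,0,0],[1,0,0,0,0],[1,0,0,0,0]]]' 40;
```

```text
time_s: 9.8
eef_pos: [588.8, -356.5, 16.5]
ee_rot: [0.001, 0.999, 0.035, 0.001]
force: [0.2, -0.9, 0.8]
grip_width: 0.998
grip_force: 0.0
time_s: 10.5
eef_pos: [589.2, -355.8, 12.0]
ee_rot: [-0.0, 0.999, 0.035, 0.001]
force: [-0.2, 7.2, 11.3]
grip_width: 0.004
grip_force: 5.3
```

The fingers shut above the ring because they were too high. I'll open up, check the ring and go lower.

```bash
python3 -m handwheel '[[[-1,0,0,0.6,0],[-1,0,0,0.4,0],[-1,0,0,0,0],[-1,0,0,0,0],[-1,0,0,0,0]]]'
python3 - <<'E'
from h import *
c=optics.capture("side"); cv2.imwrite(f"pics/side2.png",c["img"])
print(*blobs(c,hsv(c,(15,110,90),(30,255,255)),13),sep="\n")
E
```

```text
time_s: 11.0
eef_pos: [587.7, -356.2, 58.8]
ee_rot: [-0.001, 0.999, 0.035, -0.001]
force: [0.2, -0.9, -0.0]
grip_width: 0.851
grip_force: 0.0
(array([ 482.9, -396.1]), array([53. , 57.8]), array([341.1, 315.4]))
(array([ 779.6, -581.4]), array([19.9, 90.2]), array([496.6, 311.1]))
(array([ 586. , -380.2]), array([53.9, 57.8]), array([369.8, 289.3]))
(array([ 504.2, -308.5]), array([52. , 57.7]), array([322.8, 284.4]))
(array([ 149.4, 1099. ]), array([ 84.5, 150.3]), array([17.3, 81. ]))
(array([ 321. , 1085.8]), array([ 66.9, 239.2]), array([62.5, 70.7]))
```

View pics/side2.png

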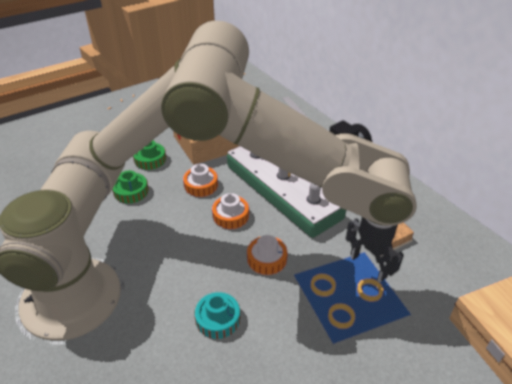

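The ring at (370,289) was pushed about 16 mm in -y and still lies flat on the mat.

```bash
python3 -m handwheel '[[[-1,0.03,-0.4,0,0],[-1,0,0,-0.5,0],[-1,0,0,-0.4,0],[-1,0,0,-0.2,0],[-1,0,0,0,0],[-1,0,0,0,0]]]' ; python3 -m handwheel '[[[1,0,0,0,0],[1,0,0,0,0],[1,0,0,0,0],[1,0,0,0,0],[1,0,0,0,0],[1,0,0,0,0]]]' 40;
```

```text
time_s: 11.65
eef_pos: [590.0, -376.8, 5.9]
ee_rot: [0.0, 0.999, 0.035, 0.0]
force: [-0.7, -0.3, -0.2]
grip_width: 0.999
grip_force: 0.0
time_s: 12.25
eef_pos: [590.0, -377.0, 6.0]
ee_rot: [0.001, 0.999, 0.035, 0.001]
force: [-0.1, -2.0, 4.6]
grip_width: 0.081
grip_force: 37.0
```

```bash
python3 - <<'E'
from h import *
c=optics.capture("side")
u=proj(c,[590,-377,20]).astype(int); cv2.imwrite("pics/side3.png",cv2.resize(c["img"][u[1]-60:u[1]+60,u[0]-80:u[0]+80],(640,480),interpolation=cv2.INTER_CUBIC))
E
```

```text
(no output)
```

View pics/side3.png

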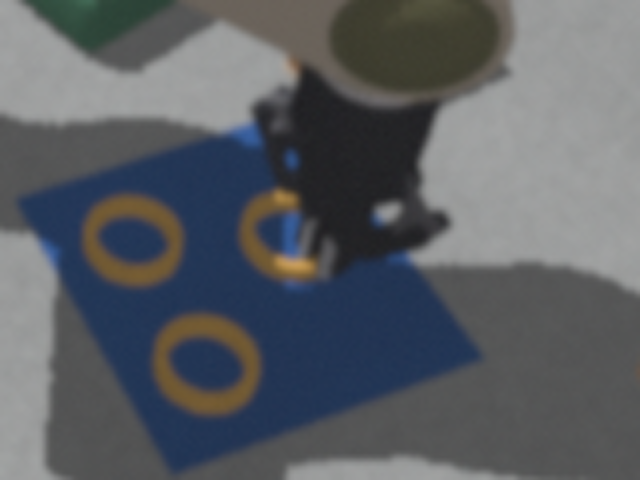

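The fingers have straddled one wall of the ring (280,230) because the open tips stand higher than the TCP. I'll release gently, lift, then go again partly closed and lower.

```bash
python3 -m handwheel '[[[0.65,0,0,0,0],[0.65,0,0,0,0],[0.65,0,0,0.4,0],[0.65,0,0,0.6,0],[-0.6,0,0,0,0],[-0.6,0,0,0,0],[-0.6,0,0,0,0],[-0.6,0,0,0,0]]]'
python3 - <<'E'
from h import *
c=optics.capture("side")
print(*blobs(c,hsv(c,(15,110,90),(30,255,255)),13)[:4],sep="\n")
E
```

```text
time_s: 13.1
eef_pos: [589.3, -376.1, 53.9]
ee_rot: [-0.001, 0.999, 0.035, -0.001]
force: [-0.4, 0.5, -0.6]
grip_width: 0.798
grip_force: 0.0
(array([ 483. , -396.1]), array([53., 58.]), array([341.1, 315.4]))
(array([ 778.8, -583.3]), array([19.5, 98.4]), array([497.1, 311.9]))
(array([ 504.2, -308.6]), array([52.2, 57.9]), array([322.8, 284.5]))
(array([ 583.1, -357.4]), array([52.4, 58.4]), array([362. , 283.3]))
```

```bash
python3 -m handwheel '[[[-0.6,-0.06,0.48,0,0],[-0.6,0,0,-0.5,0],[-0.6,0,0,-0.3,0],[-0.6,0,0,-0.2,0],[-0.6,0,0,-0.06,0],[-0.6,0,0,0,0],[-0.6,0,0,0,0]]]' ; python3 -m handwheel '[[[1,0,0,0,0],[1,0,0,0,0],[1,0,0,0,0],[1,0,0,0,0],[1,0,0,0,0]]]' 40;
```

```text
time_s: 13.85
eef_pos: [587.1, -353.1, 3.0]
ee_rot: [0.0, 0.999, 0.035, 0.0]
force: [-0.7, -0.0, 0.4]
grip_width: 0.802
grip_force: 0.0
time_s: 14.35
eef_pos: [587.2, -353.1, 3.8]
ee_rot: [0.001, 0.999, 0.035, 0.001]
force: [-0.4, 0.9, 5.9]
grip_width: 0.658
grip_force: 42.5
```

```bash
python3 -m handwheel '[[[1,0,0,0.5,0],[1,0,0,0.8,0],[1,0,0,0.8,0],[1,0,0,0.8,0],[1,0.1,0.5,0,0],[1,0.1,0.5,0,0],[1,0.1,0.5,0,0],[1,0.1,0.5,0,0],[1,0.1,0.5,0,0],[1,0.1,0.5,0,0]]]' | grep pos; python3 -m handwheel '[[[1,0.1,0.5,0,0],[1,0.1,0.5,0,0],[1,0.1,0.5,0,0],[1,0.12,0.5,0,0],[1,0,0,0,0],[1,0,0,0,0]]]'
python3 - <<'E'
from h import *
g=[]
for n in("top","side"):
    c=optics.capture(n); u=proj(c,[638,-102,130]).astype(int); g.append(cv2.resize(c["img"][u[1]-35:u[1]+35,u[0]-35:u[0]+35],(400,400),interpolation=cv2.INTER_CUBIC))
cv2.imwrite("pics/ov.png",np.hstack(g))
E
```

```text
eef_pos: [616.9, -201.6, 147.6]
time_s: 15.95
eef_pos: [637.8, -102.5, 147.5]
ee_rot: [0.0, 0.999, 0.035, 0.0]
force: [0.6, 0.4, -0.6]
grip_width: 0.654
grip_force: 42.9
```

View pics/ov.png

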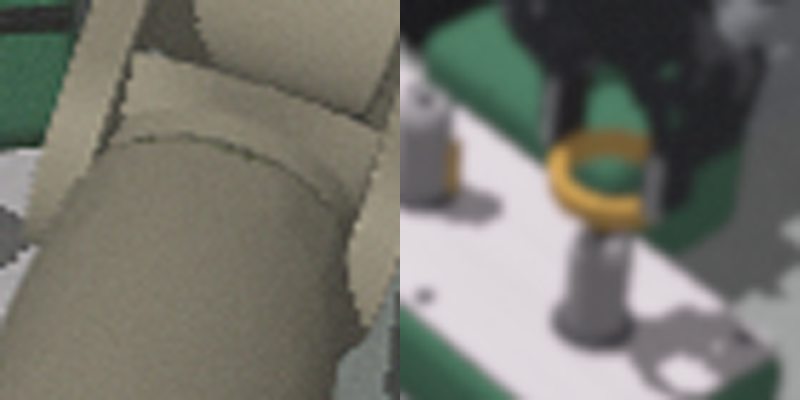

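The ring (605,180) hangs level right over the right shaft, and the middle key shows at (455,165). I'll lower it in stages.

```bash
python3 -m handwheel '[[[1,0,0,-0.4,0],[1,0,0,-0.4,0],[1,0,0,-0.2,0],[1,0,0,-0.2,0],[1,0,0,0,0]]]'; python3 -m handwheel '[[[1,0,0,-0.1,0],[1,0,0,-0.1,0],[1,0,0,-0.1,0],[1,0,0,-0.1,0],[1,0,0,0,0]]]';
```

```text
time_s: 16.55
eef_pos: [637.3, -102.9, 86.3]
ee_rot: [-0.0, 0.999, 0.035, -0.001]
force: [0.2, 0.4, -0.7]
grip_width: 0.653
grip_force: 42.9
time_s: 17.05
eef_pos: [637.4, -102.5, 66.4]
ee_rot: [-0.0, 0.999, 0.035, -0.001]
force: [-0.1, 0.0, -0.7]
grip_width: 0.661
grip_force: 42.9
```

```bash
python3 -m handwheel '[[[1,0,0,-0.04,0],[1,0,0,-0.04,0],[1,0,0,0,0]]]'|grep -E 'pos|^force'; python3 -m handwheel '[[[0.0,0,0,0,0],[-0.6,0,0,0,0],[-0.6,0,0,0,0],[-0.6,0,0,0,0],[-0.6,0,0,0.5,0],[-0.6,0,0,0.8,0],[-0.6,0,0,0.8,0],[-0.6,0,0,0,0]]]'|grep -E 'pos|force'
python3 - <<'E'
from h import *
c=optics.capture("side")
print(*blobs(c,hsv(c,(15,110,90),(30,255,255)),13)[:5],sep="\n")
print(proj(c,[638.2,-101.8,72]), *blobs(c,hsv(c,(15,110,90),(30,255,255)),72,40)[:6],sep="\n")
E
```

```text
eef_pos: [638.0, -102.6, 63.8]
force: [-0.2, -0.4, 2.3]
eef_pos: [639.9, -103.2, 174.4]
force: [0.7, 0.2, 0.0]
grip_force: 0.0
(array([ 483.4, -396.2]), array([54.5, 57.2]), array([341.3, 315.4]))
(array([ 773.9, -593.2]), array([12.4, 62.3]), array([499.7, 316.1]))
(array([ 504.4, -308.7]), array([53. , 57.2]), array([322.9, 284.5]))
(array([680. , -61.7]), array([51.6, 59.9]), array([314. , 197.5]))
(array([732.7, 566.2]), array([103.9, 164.9]), array([216.8,  96.9]))
[313.27202678 195.48655989]
(array([ 450.8, -421.8]), array([51. , 53.5]), array([341.3, 315.4]))
(array([ 722.5, -606. ]), array([11.6, 58.2]), array([499.7, 316.1]))
(array([ 470.4, -339.9]), array([49.5, 53.5]), array([322.9, 284.5]))
(array([ 634.7, -108.9]), array([48.2, 56.1]), array([314. , 197.5]))
(array([684. , 478.4]), array([ 97.2, 154.3]), array([216.8,  96.9]))
(array([123.4, 973.5]), array([87.4, 99.6]), array([13.2, 82.5]))
```

Ring 3 sits flat on the right shaft. Ring 2 next, at (507.6,-302.9).

```bash
python3 -m handwheel '[[[-0.6,-0.44,-0.66,0,0],[-0.6,-0.44,-0.66,0,0],[-0.6,-0.44,-0.66,0,0],[-0.6,-0.44,-0.66,0,0],[-0.6,-0.44,-0.66,0,0],[-0.6,-0.44,-0.68,0,0],[-0.6,0,0,-0.8,0],[-0.6,0,0,-0.8,0],[-0.6,0,0,-0.6,0],[-0.6,0,0,0,0]]]'
```

```text
time_s: 19.2
eef_pos: [503.4, -299.7, 53.4]
ee_rot: [-0.003, 0.999, 0.035, -0.003]
force: [-0.7, -0.5, 0.5]
grip_width: 0.801
grip_force: 0.0
```

```bash
python3 -m handwheel '[[[-0.6,0.06,-0.06,-0.5,0],[-0.6,0,0,-0.3,0],[-0.6,0,0,-0.14,0],[-0.6,0,0,0,0],[-0.6,0,0,0,0]]]'; python3 -m handwheel '[[[-0.6,0,0,-0.06,0],[-0.6,0,0,0,0],[1,0,0,0,0],[1,0,0,0,0],[1,0,0,0,0],[1,0,0,0,0],[1,0,0,0,0]]]' 40;
```

```text
time_s: 19.7
eef_pos: [509.1, -304.8, 12.2]
ee_rot: [0.0, 0.999, 0.035, 0.0]
force: [1.3, 0.6, 0.3]
grip_width: 0.796
grip_force: 0.0
time_s: 20.4
eef_pos: [511.1, -308.5, 11.9]
ee_rot: [0.005, 0.999, 0.035, 0.004]
force: [1.0, -10.7, 13.8]
grip_width: 0.001
grip_force: 7.5
```

I closed too high again: z was 12 when it needed about 3. I'll lift, remeasure and check z before closing from here on.

```bash
python3 -m handwheel '[[[1,0,0,0.5,0],[1,0,0,0.5,0],[-0.6,0,0,0,0],[-0.6,0,0,0,0],[-0.6,0,0,0,0],[-0.6,0,0,0,0],[-0.6,0,0,0,0]]]'
python3 - <<'E'
from h import *
c=optics.capture("side")
print(*blobs(c,hsv(c,(15,110,90),(30,255,255)),13)[:4],sep="\n")
E
```

```text
time_s: 21.1
eef_pos: [508.5, -304.4, 57.6]
ee_rot: [-0.0, 0.999, 0.035, -0.0]
force: [1.2, -0.0, -0.7]
grip_width: 0.8
grip_force: 0.0
(array([ 482.8, -396.2]), array([53.2, 58.3]), array([341.1, 315.5]))
(array([ 775.2, -589.6]), array([12.5, 72.9]), array([498.6, 314.7]))
(array([ 503.5, -293.7]), array([51.7, 57.8]), array([318.6, 280.4]))
(array([ 310.4, 1085.9]), array([ 64.5, 228.1]), array([59.8, 71.4]))
```

```bash
python3 -m handwheel '[[[-0.6,-0.03,0.33,-0.3,0],[-0.6,0,0,-0.4,0],[-0.6,0,0,-0.3,0],[-0.6,0,0,-0.1,0],[-0.6,0,0,0,0],[-0.6,0,0,0,0]]]'
```

```text
time_s: 21.75
eef_pos: [507.6, -288.6, 3.9]
ee_rot: [0.0, 0.999, 0.035, 0.0]
force: [0.6, -0.1, -0.4]
grip_width: 0.798
grip_force: 0.0
```

```bash
python3 -m handwheel '[[[-0.6,0,0,-0.02,0],[1,0,0,0,0],[1,0,0,0,0],[1,0,0,0,0],[1,0,0,0,0],[1,0,0,0.5,0],[1,0,0,0.8,0],[1,0,0,0.8,0],[1,0,0,0.8,0],[1,0,0,0,0]]]' 40;  python3 -m handwheel '[[[1,0.27,0.69,0,0],[1,0.27,0.69,0,0],[1,0.27,0.69,0,0],[1,0.27,0.69,0,0],[1,0.27,0.69,0,0],[1,0.27,0.69,0,0],[1,0.27,0.69,0,0],[1,0.27,0.69,0,0],[1,0.28,0.69,0,0],[1,0,0,0,0]]]'; python3 -m handwheel '[[[1,0,0,0,0],[1,0,0,0,0]]]'
```

```text
time_s: 22.75
eef_pos: [509.1, -289.6, 153.2]
ee_rot: [0.004, 0.999, 0.035, 0.004]
force: [0.2, 0.1, -0.1]
grip_width: 0.657
grip_force: 43.2
time_s: 23.75
eef_pos: [629.7, 26.5, 146.3]
ee_rot: [-0.001, 0.999, 0.037, -0.0]
force: [0.6, -0.1, -1.1]
grip_width: 0.657
grip_force: 43.2
time_s: 23.95
eef_pos: [628.9, 21.6, 146.9]
ee_rot: [0.0, 0.999, 0.034, -0.0]
force: [-0.6, 1.0, -0.2]
grip_width: 0.657
grip_force: 43.2
```

```bash
python3 -m handwheel '[[[1,0.02,0.03,-0.4,0],[1,0,0,-0.4,0],[1,0,0,-0.2,0],[1,0,0,-0.2,0],[1,0,0,0,0],[1,0,0,0,0]]]'; python3 -m handwheel '[[[1,0,0,-0.1,0],[1,0,0,-0.1,0],[1,0,0,-0.1,0],[1,0,0,-0.1,0],[1,0,0,-0.05,0],[1,0,0,0,0],[1,0,0,0,0]]]'
```

```text
time_s: 24.55
eef_pos: [630.5, 23.7, 87.9]
ee_rot: [0.0, 0.999, 0.035, 0.0]
force: [0.2, -0.0, -1.2]
grip_width: 0.657
grip_force: 43.2
time_s: 25.25
eef_pos: [630.3, 23.9, 64.9]
ee_rot: [0.0, 0.999, 0.035, 0.0]
force: [0.6, -0.3, -0.9]
grip_width: 0.653
grip_force: 43.2
```

```bash
python3 -m handwheel '[[[1,0,0,-0.04,0],[0.0,0,0,0,0],[-0.6,0,0,0,0],[-0.6,0,0,0,0],[-0.6,0,0,0,0],[-0.6,0,0,0.5,0],[-0.6,0,0,0.8,0],[-0.6,0,0,0.8,0],[-0.6,0,0,0,0]]]'|grep -E 'pos|^force'; python3 -m handwheel '[[[-0.6,-0.29,-0.83,0,0],[-0.6,-0.29,-0.83,0,0],[-0.6,-0.29,-0.83,0,0],[-0.6,-0.29,-0.83,0,0],[-0.6,-0.29,-0.83,0,0],[-0.6,-0.29,-0.83,0,0],[-0.6,-0.29,-0.83,0,0],[-0.6,-0.28,-0.83,0,0],[-0.6,-0.28,-0.83,0,0],[-0.6,-0.27,-0.82,0,0]]]'; python3 -m handwheel '[[[-0.6,0,0,-0.6,0],[-0.6,0,0,-0.7,0],[-0.6,0,0,-0.7,0],[-0.6,0,0,0,0],[-0.6,0,0,0,0]]]'
python3 - <<'E'
from h import *
c=optics.capture("side")
print(proj(c,[630,22.9,72]), *blobs(c,hsv(c,(15,110,90),(30,255,255)),13)[:4],*blobs(c,hsv(c,(15,110,90),(30,255,255)),72)[:6],sep="\n")
E
```

```text
eef_pos: [632.5, 23.7, 173.8]
force: [-0.2, -0.0, -0.9]
time_s: 27.15
eef_pos: [486.3, -392.1, 167.2]
ee_rot: [-0.0, 0.999, 0.035, -0.0]
force: [-0.1, -0.1, 0.7]
grip_width: 0.797
grip_force: 0.0
time_s: 27.65
eef_pos: [487.4, -390.7, 68.3]
ee_rot: [-0.0, 0.999, 0.035, -0.0]
force: [-0.0, -0.7, 1.0]
grip_width: 0.803
grip_force: 0.0
[282.8150268  171.83225655]
(array([ 482.9, -396.2]), array([52.9, 58.1]), array([341.1, 315.4]))
(array([ 720.5, -595.8]), array([ 22. , 134.6]), array([485.6, 328.8]))
(array([ 777.9, -583.8]), array([19.6, 92.6]), array([497. , 312.3]))
(array([ 229.3, 1094.7]), array([ 86.4, 353. ]), array([38.6, 75.9]))
(array([ 450.4, -421.7]), array([49.5, 54.4]), array([341.1, 315.4]))
(array([ 672.5, -608.5]), array([ 20.5, 125.9]), array([485.6, 328.8]))
(array([ 726.3, -597.2]), array([18.4, 86.6]), array([497. , 312.3]))
(array([213.1, 972.6]), array([ 80.8, 330.2]), array([38.6, 75.9]))
```

```bash
python3 -m handwheel '[[[-0.6,-0.01,0,-0.5,0],[-0.6,0,0,-0.5,0],[-0.6,0,0,-0.2,0],[-0.6,0,0,-0.1,0],[-0.6,0,0,0,0],[-0.6,0,0,0,0]]]'
```

```text
time_s: 28.3
eef_pos: [487.3, -391.2, 4.2]
ee_rot: [0.001, 0.999, 0.035, 0.001]
force: [0.1, -0.6, 0.1]
grip_width: 0.799
grip_force: 0.0
```

```bash
python3 -m handwheel '[[[-0.6,0,0,-0.02,0],[1,0,0,0,0],[1,0,0,0,0],[1,0,0,0,0],[1,0,0,0,0],[1,0,0,0.5,0],[1,0,0,0.8,0],[1,0,0,0.8,0],[1,0,0,0.8,0],[1,0,0,0,0]]]' 40;  python3 -m handwheel '[[[1,0.2,0.83,0,0],[1,0.2,0.83,0,0],[1,0.2,0.83,0,0],[1,0.2,0.83,0,0],[1,0.2,0.83,0,0],[1,0.2,0.83,0,0],[1,0.2,0.83,0,0],[1,0,0,0,0]]]'|grep pos; python3 -m handwheel '[[[1,0.21,0.83,0,0],[1,0.21,0.83,0,0],[1,0.21,0.83,0,0],[1,0.21,0.83,0,0],[1,0.21,0.83,0,0],[1,0.21,0.82,0,0],[1,0,0,0,0],[1,0,0,0,0],[1,0,0,0,0]]]'
```

```text
time_s: 29.3
eef_pos: [488.4, -392.3, 153.0]
ee_rot: [0.004, 0.999, 0.035, 0.003]
force: [0.2, -1.1, 0.1]
grip_width: 0.658
grip_force: 42.8
eef_pos: [557.0, -95.5, 146.2]
time_s: 31.0
eef_pos: [619.6, 147.1, 146.4]
ee_rot: [0.0, 0.999, 0.034, -0.0]
force: [-1.2, -0.8, -0.9]
grip_width: 0.659
grip_force: 42.9
```

```bash
python3 -m handwheel '[[[1,0.03,0.01,-0.4,0],[1,0,0,-0.4,0],[1,0,0,-0.2,0],[1,0,0,-0.2,0],[1,0,0,0,0],[1,0,0,0,0]]]'|grep -E 'pos|^force'; python3 -m handwheel '[[[1,0,0,-0.1,0],[1,0,0,-0.1,0],[1,0,0,-0.1,0],[1,0,0,-0.1,0],[1,0,0,-0.05,0],[1,0,0,0,0],[1,0,0,0,0]]]'|grep -E 'pos|^force'
```

```text
eef_pos: [621.6, 148.6, 87.4]
force: [0.6, 1.1, -0.2]
eef_pos: [621.3, 148.9, 64.4]
force: [0.7, -0.1, -1.1]
```

```bash
python3 -m handwheel '[[[1,0,0,-0.03,0],[0.0,0,0,0,0],[-0.6,0,0,0,0],[-0.6,0,0,0,0],[-1,0,0,0,0],[-1,0,0,0.5,0],[-1,0,0,0.8,0],[-1,0,0,0.8,0],[-1,0,0,0,0]]]'|grep -E 'pos|^force'; python3 -m handwheel '[[[-1,-0.6,0.1,0,0.9],[-1,-0.6,0.1,0,0.9],[-1,-0.6,0.1,0,0.9],[-1,-0.6,0.1,0,0.9],[-1,-0.6,0.1,0,1],[-1,-0.5,0.04,0,1],[-1,0,0,0,0],[-1,0,0,0,0]]]'
python3 - <<'E'
from h import *
for n in("top","side"):
    c=optics.capture(n); cv2.imwrite(f"pics/{n}4.png",c["img"])
    print(*blobs(c,hsv(c,(5,150,120),(15,255,255)),36),sep="\n")
    m=hsv(c,(15,110,90),(30,255,255))
    for s in((621.5,147.6),(630,22.9),(638.2,-101.8)): print(proj(c,[*s,72]))
    for b in blobs(c,m,72,30): 
        if 550<b[0][0]<690: print(b)
E
```

```text
eef_pos: [623.5, 149.1, 173.9]
force: [0.2, 0.9, -0.6]
time_s: 34.0
eef_pos: [446.6, 175.9, 167.9]
ee_rot: [0.0, 0.911, 0.412, 0.0]
force: [0.2, 0.4, 0.5]
grip_width: 1.0
grip_force: 0.0
(array([4.502e+02, 1.000e-01]), array([77. , 85.3]), array([252.7, 216.9]))
(array([ 446.1, -164. ]), array([85.1, 90. ]), array([307.6, 217.4]))
[201.88949955 158.36863049]
[244.19738192 155.16782286]
[286.08690972 152.09601122]
(array([621.4, 147.1]), array([51.4, 54.9]), array([202. , 158.4]))
(array([630. ,  22.5]), array([51.2, 52.9]), array([244.3, 155.2]))
(array([ 638.3, -103.8]), array([50.2, 55. ]), array([286.7, 152. ]))
(array([680.8, 529.2]), array([285. , 462.9]), array([ 72. , 140.2]))
(array([ 443.3, -168.5]), array([85.9, 95.6]), array([267.6, 251.3]))
(array([423.4,   1.4]), array([28.1, 84.1]), array([224.5, 214.1]))
(array([456.2, 179.2]), array([ 90.6, 139.1]), array([202.4, 174.1]))
[255.47339843 150.6961304 ]
[282.8150268  171.83225655]
[313.27202678 195.48655989]
(array([ 634.7, -108.9]), array([48.2, 55.7]), array([314. , 197.5]))
(array([626.4,  16.6]), array([47.5, 55.1]), array([283.1, 173.5]))
(array([618. , 140.2]), array([46.1, 54.9]), array([255.9, 152.3]))
(array([604.5, 663.3]), array([34.9, 46.5]), array([171.9,  81.3]))
```

View pics/side4.png

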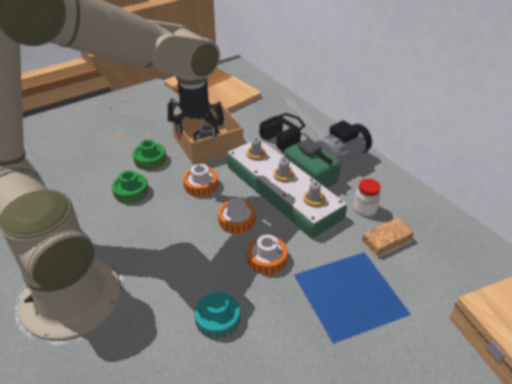

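All three spacers are seated, in the side view at (256,152), (283,173) and (314,197). Now I'll pick up wheel 1.

```bash
python3 -m handwheel '[[[-1,-0.02,0,-0.6,0],[-1,0,0,-0.6,0],[-1,0,0,-0.6,0],[-1,0,0,-0.5,0],[-1,0,0,-0.2,0],[-1,0,0,0,0],[-1,0,0,0,0]]]'
```

```text
time_s: 34.8
eef_pos: [446.1, 175.9, 43.6]
ee_rot: [0.0, 0.911, 0.413, 0.001]
force: [-0.1, 0.0, 0.3]
grip_width: 1.002
grip_force: 0.0
```

```bash
python3 -m handwheel '[[[1,0,0,0,0],[1,0,0,0,0],[1,0,0,0,0],[1,0,0,0,0],[1,0,0,0,0],[1,0,0,0.5,0],[1,0,0,0.8,0],[1,0,0,0.8,0],[1,0,0,0.7,0],[1,0,0,0,0]]]' 80;  python3 -m handwheel '[[[1,0.5,-0.08,0,-0.8],[1,0.5,-0.08,0,-0.8],[1,0.5,-0.08,0,-0.8],[1,0.5,-0.08,0,-0.8],[1,0.5,-0.08,0,-0.8],[1,0.5,-0.08,0,-0.8],[1,0.5,-0.08,0,-0.8],[1,0,0,0,-0.3],[1,0,0,0,0],[1,0,0,0,0]]]'
python3 - <<'E'
from h import *
g=[]
for n in("top","side"):
    c=optics.capture(n); u=proj(c,[621,148,150]).astype(int); g.append(cv2.resize(c["img"][u[1]-40:u[1]+40,u[0]-40:u[0]+40],(400,400),interpolation=cv2.INTER_CUBIC))
cv2.imwrite("pics/ov2.png",np.hstack(g))
E
```

```text
time_s: 35.8
eef_pos: [447.0, 176.2, 187.1]
ee_rot: [0.001, 0.911, 0.413, 0.004]
force: [-0.5, 0.6, -4.9]
grip_width: 0.558
grip_force: 84.5
time_s: 36.8
eef_pos: [619.6, 148.0, 181.7]
ee_rot: [-0.0, 1.0, 0.015, -0.001]
force: [-0.5, -0.2, -2.1]
grip_width: 0.552
grip_force: 84.3
```

View pics/ov2.png

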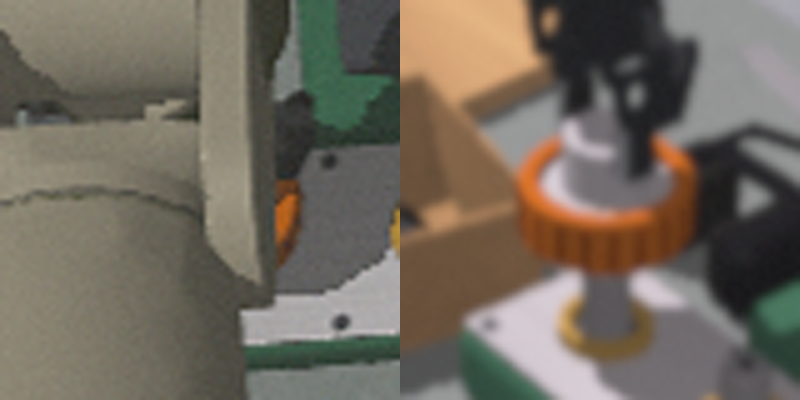

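The wheel is held level just above the left shaft (side px 605,200). I'll lower it gently and watch the force.

```bash
python3 -m handwheel '[[[1,0.03,-0.01,-0.2,0],[1,0,0,-0.2,0],[1,0,0,-0.1,0],[1,0,0,0,0],[1,0,0,0,0]]]'|grep -E 'pos|^force';python3 -m handwheel '[[[1,0,0,-0.1,0],[1,0,0,-0.1,0],[1,0,0,0,0],[1,0,0,0,0]]]'|grep -E 'pos|^force'
```

```text
eef_pos: [621.8, 147.4, 157.8]
force: [0.4, 0.5, -2.8]
eef_pos: [621.7, 147.4, 147.6]
force: [-0.9, 0.7, -3.2]
```

```bash
python3 -m handwheel '[[[1,0,0,-0.1,0],[1,0,0,-0.1,0],[1,0,0,-0.05,0],[1,0,0,0,0],[1,0,0,0,0]]]'|grep -E 'pos|^force';python3 -m handwheel '[[[1,0,0,-0.05,0],[1,0,0,-0.05,0],[1,0,0,0,0],[1,0,0,0,0]]]'|grep -E 'pos|^force'
```

```text
eef_pos: [621.7, 147.5, 135.1]
force: [-0.1, 1.0, -4.2]
eef_pos: [621.7, 147.5, 130.0]
force: [-1.2, 1.7, -4.5]
```

No resistance below the key top, so the keyway already seems to be over the key. Continuing down.

```bash
python3 -m handwheel '[[[1,0,0,-0.1,0],[1,0,0,-0.1,0],[1,0,0,-0.04,0],[1,0,0,0,0],[1,0,0,0,0]]]'|grep -E 'pos|force';python3 -m handwheel '[[[1,0,0,-0.04,0],[1,0,0,-0.04,0],[1,0,0,-0.04,0],[1,0,0,0,0]]]'|grep -E 'pos|force|rot'
```

```text
eef_pos: [621.5, 147.4, 117.9]
force: [-0.8, 2.4, -4.8]
grip_force: 84.2
eef_pos: [622.0, 147.6, 116.1]
ee_rot: [0.0, 1.0, 0.014, 0.001]
force: [-13.5, 2.5, 21.1]
grip_force: 87.0
```

```bash
python3 -m handwheel '[[[0,0,0,0,0],[-1,0,0,0,0],[-1,0,0,0,0],[-1,0,0,0,0],[-1,0,0,0,0],[-1,0,0,0.5,0],[-1,0,0,0.7,0],[-1,0,0,0.7,0],[-1,0,0,0,0],[-1,0,0,0,0]]]'|grep -E 'pos|^force'
python3 - <<'E'
from h import *
g=[]
for n in("top","side"):
    c=optics.capture(n); m=cv2.morphologyEx(hsv(c,(3,150,60),(16,255,255)),cv2.MORPH_CLOSE,np.ones((5,5)))
    print(n);print(*blobs(c,m,36),sep="\n"); print(*[b for b in blobs(c,m,108) if b[0][0]>550],sep="\n")
    cv2.imwrite(f"{n}5.png",c["img"])
    if n=="top": cv2.imwrite("pics/w.png",cv2.resize(c["img"][120:270,165:340],(700,600),interpolation=cv2.INTER_CUBIC))
E
```

```text
eef_pos: [621.9, 147.3, 207.4]
force: [-0.3, -0.0, -0.8]
top
(array([ 444.4, -160.6]), array([94., 99.]), array([306.5, 218. ]))
(array([455. ,  -5.1]), array([95.4, 96.8]), array([254.4, 215.2]))
(array([630. , 129.1]), array([43.1, 80.7]), array([209.6, 158.8]))
(array([734.7, 677.1]), array([101.8, 222.4]), array([ 30.1, 127.6]))
(array([609.6, 121.1]), array([40.1, 75.1]), array([209.6, 158.8]))
(array([707. , 630.9]), array([ 94.7, 206.9]), array([ 30.1, 127.6]))
side
(array([ 439. , -171.6]), array([ 90.1, 119.1]), array([266.9, 252.9]))
(array([448.4, -18.2]), array([ 89.1, 124.8]), array([236.5, 214.7]))
(array([670.9, 216.8]), array([ 98. , 158.6]), array([256.1, 143.6]))
(array([614.9, 135.1]), array([ 90.1, 145.7]), array([256.1, 143.6]))
```

View pics/w.png

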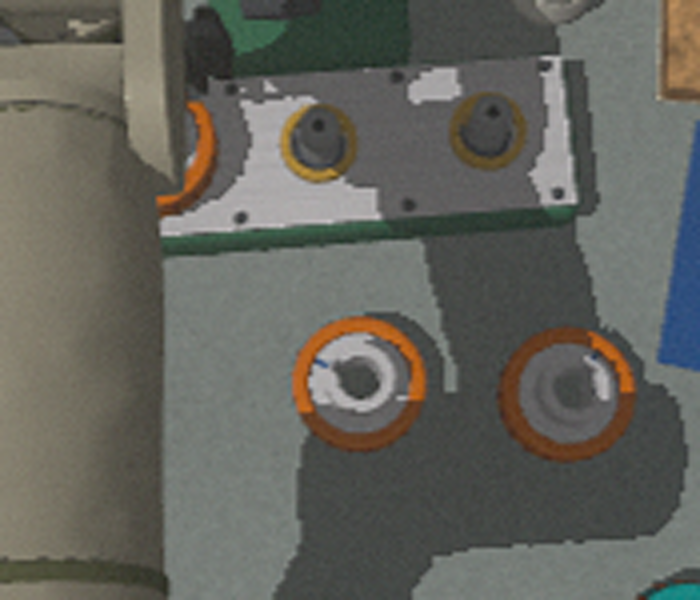

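Wheel 2 was knocked to about (455,-5), crop (358,383), with its mark at (318,362). Wheel 3 hasn't moved (567,393). I'll get both angles from their marks.

```bash
python3 - <<'E'
from h import *
c=optics.capture("top")
for f,cen in(("top0_raw.png",[(444.8,176.1),(450.3,19),(444.5,-160.7)]),("top5.png",[(455,-5.1),(444.5,-160.6)])):
    im=cv2.imread(f); m=cv2.inRange(cv2.cvtColor(im,cv2.COLOR_BGR2HSV),(100,80,30),(130,255,255))
    ys,xs=np.nonzero(m)
    for q in cen:
        P=np.array([ray(c,(x,y),30)[:2]-q for x,y in zip(xs,ys)]); P=P[np.hypot(*P.T)<42]
        print(f,q,len(P),P.mean(0).round(1),np.degrees(np.arctan2(*P.mean(0)[::-1])).round(1))
E
```

```text
top0_raw.png (444.8, 176.1) 2 [11.8 32.8] 70.2
top0_raw.png (450.3, 19) 2 [15.9 29.3] 61.5
top0_raw.png (444.5, -160.7) 1 [ 27.4 -21.6] -38.3
top5.png (455, -5.1) 4 [15.3 27.9] 61.2
top5.png (444.5, -160.6) 1 [ 27.4 -21.7] -38.4
```

```bash
python3 -m handwheel '[[[-1,-0.55,-0.5,0,0],[-1,-0.55,-0.5,0,0],[-1,-0.55,-0.5,0,0],[-1,-0.55,-0.5,0,0],[-1,-0.55,-0.5,0,0],[-1,-0.58,-0.54,0,0],[-1,0,0,-0.8,0],[-1,0,0,-0.8,0],[-1,0,0,0,0],[-1,0,0,0,0]]]'
```

```text
time_s: 41.75
eef_pos: [455.3, -4.5, 127.7]
ee_rot: [-0.0, 1.0, 0.014, -0.001]
force: [0.3, -0.5, 1.4]
grip_width: 1.006
grip_force: 0.0
```

```bash
python3 - <<'E'
from h import *
im=cv2.imread("top0_raw.png");c=optics.capture("top");m=cv2.inRange(cv2.cvtColor(im,cv2.COLOR_BGR2HSV),(12,60,60),(32,255,255));ys,xs=np.nonzero(m)
for s in((638.2,-102.3),(630,22.7)):
    for z in(94,80):
        P=np.array([ray(c,(x,y),z)[:2]-s for x,y in zip(xs,ys)]);P=P[np.hypot(*P.T)<25];print(z,P.round(0).tolist(),np.degrees(np.arctan2(P[:,1],P[:,0])).round(0))
E
```

```text
94 [[12.0, 14.0], [12.0, 12.0], [9.0, 17.0], [9.0, 15.0], [6.0, 18.0], [6.0, 15.0], [3.0, 18.0], [3.0, 15.0], [-0.0, 21.0], [-0.0, 18.0], [-3.0, 18.0]] [ 50.  44.  63.  58.  71.  68.  81.  79.  90.  91. 100.]
80 [[16.0, 13.0], [16.0, 10.0], [13.0, 16.0], [13.0, 13.0], [10.0, 16.0], [10.0, 13.0], [7.0, 16.0], [7.0, 13.0], [4.0, 19.0], [4.0, 16.0], [1.0, 16.0]] [38. 31. 50. 44. 57. 52. 66. 61. 78. 76. 86.]
94 [[12.0, -14.0]] [-50.]
80 [[16.0, -14.0]] [-41.]
```

```bash
python3 -m handwheel '[[[-1,0,0,-0.6,0],[-1,0,0,-0.6,0],[-1,0,0,-0.4,0],[-1,0,0,-0.1,0],[-1,0,0,0,0],[-1,0,0,0,0]]]' | grep pos; python3 -m handwheel '[[[1,0,0,0,0],[1,0,0,0,0],[1,0,0,0,0],[1,0,0,0,0],[1,0,0,0,0],[1,0,0,0.5,0],[1,0,0,0.8,0],[1,0,0,0.8,0],[1,0,0,0.7,0],[1,0,0,0,0]]]' 80
```

```text
eef_pos: [456.3, -4.8, 43.8]
time_s: 43.4
eef_pos: [456.8, -4.9, 186.1]
ee_rot: [0.001, 1.0, 0.014, 0.004]
force: [1.2, 0.6, -5.8]
grip_width: 0.559
grip_force: 85.6
```

```bash
python3 -m handwheel '[[[1,0.6,-0.32,0,-0.3],[1,0.6,-0.32,0,-0.3],[1,0.6,-0.32,0,0],[1,0.6,-0.33,0,0],[1,0.6,-0.33,0,0],[1,0.62,-0.33,0,0],[1,0,0,0,0],[1,0,0,0,0],[1,0,0,0,0]]]'
```

```text
time_s: 44.3
eef_pos: [635.4, -101.5, 181.1]
ee_rot: [-0.0, 1.0, -0.028, -0.001]
force: [-0.6, 0.9, -5.4]
grip_width: 0.555
grip_force: 85.6
```

```bash
python3 -m handwheel '[[[1,0.05,-0.02,-0.2,0],[1,0,0,-0.2,0],[1,0,0,-0.1,0],[1,0,0,0,0],[1,0,0,0,0]]]'|grep -E 'pos|^force';python3 -m handwheel '[[[1,0,0,-0.1,0],[1,0,0,-0.1,0],[1,0,0,0,0],[1,0,0,0,0]]]'|grep -E 'pos|^force'
```

```text
eef_pos: [638.7, -103.1, 157.4]
force: [-0.5, 0.5, -5.1]
eef_pos: [638.6, -102.8, 146.8]
force: [0.2, 1.8, -6.3]
```

```bash
python3 -m handwheel '[[[1,0,0,-0.1,0],[1,0,0,-0.1,0],[1,0,0,0,0],[1,0,0,0,0]]]'|grep -E 'pos|^force';python3 -m handwheel '[[[1,0,0,-0.05,0],[1,0,0,-0.05,0],[1,0,0,-0.05,0],[1,0,0,0,0],[1,0,0,0,0]]]'|grep -E 'pos|^force'
```

```text
eef_pos: [638.6, -102.8, 136.6]
force: [-0.3, 4.7, -7.2]
eef_pos: [638.7, -102.8, 129.8]
force: [-0.2, 5.3, -5.0]
```

```bash
python3 -m handwheel '[[[1,0,0.02,-0.1,0],[1,0,0,-0.1,0],[1,0,0,-0.04,0],[1,0,0,0,0],[1,0,0,0,0]]]'|grep -E 'pos|force';python3 -m handwheel '[[[1,0,0,-0.04,0],[1,0,0,-0.04,0],[1,0,0,-0.04,0],[1,0,0,0,0]]]'|grep -E 'pos|force|rot'
```

```text
eef_pos: [638.8, -102.4, 117.8]
force: [-0.7, 0.2, -5.2]
grip_force: 85.5
eef_pos: [639.3, -102.4, 115.5]
ee_rot: [0.001, 1.0, -0.028, 0.002]
force: [-8.7, 3.0, 18.0]
grip_force: 88.0
```

```bash
python3 -m handwheel '[[[0,0,0,0,0],[-1,0,0,0,0],[-1,0,0,0,0],[-1,0,0,0,0],[-1,0,0,0,0],[-1,0,0,0.5,0],[-1,0,0,0.7,0],[-1,0,0,0.7,0],[-1,0,0,0,0],[-1,0,0,0,0]]]'|grep -E 'pos|^force'; python3 -m handwheel '[[[-1,-0.65,-0.2,0,0.5],[-1,-0.65,-0.2,0,0.5],[-1,-0.65,-0.2,0,0.5],[-1,-0.65,-0.2,0,0.5],[-1,-0.65,-0.2,0,0],[-1,-0.65,-0.18,0,0],[-1,0,0,-0.8,0],[-1,0,0,-0.8,0],[-1,0,0,0,0],[-1,0,0,0,0]]]'
python3 - <<'E'
from h import *
c=optics.capture("side"); m=cv2.morphologyEx(hsv(c,(3,150,60),(16,255,255)),cv2.MORPH_CLOSE,np.ones((5,5)))
print(*blobs(c,m,36),sep="\n"); print(*[b for b in blobs(c,m,108) if b[0][0]>550],sep="\n")
E
```

```text
eef_pos: [638.8, -102.1, 206.9]
force: [-0.0, 0.3, -0.8]
time_s: 49.0
eef_pos: [443.7, -161.0, 126.8]
ee_rot: [-0.001, 0.994, 0.111, -0.001]
force: [-0.4, -0.8, 1.2]
grip_width: 0.997
grip_force: 0.0
(array([ 438.4, -172.2]), array([ 88.6, 118.3]), array([266.8, 253.1]))
(array([687.1, -55.2]), array([ 97. , 143.4]), array([315.1, 189.2]))
(array([ 629.8, -114.8]), array([ 89.2, 131.8]), array([315.1, 189.2]))
```

```bash
python3 -m handwheel '[[[-1,0.01,0,-0.6,0],[-1,0,0,-0.6,0],[-1,0,0,-0.4,0],[-1,0,0,-0.06,0],[-1,0,0,0,0],[-1,0,0,0,0]]]' | grep pos; python3 -m handwheel '[[[1,0,0,0,0],[1,0,0,0,0],[1,0,0,0,0],[1,0,0,0,0],[1,0,0,0,0],[1,0,0,0.5,0],[1,0,0,0.8,0],[1,0,0,0.8,0],[1,0,0,0.7,0],[1,0,0,0,0]]]' 80
```

```text
eef_pos: [445.2, -161.6, 45.4]
time_s: 50.65
eef_pos: [445.7, -161.9, 187.7]
ee_rot: [0.002, 0.994, 0.111, 0.003]
force: [0.5, 0.4, -4.9]
grip_width: 0.553
grip_force: 85.4
```

```bash
python3 -m handwheel '[[[1,0.4,0.65,0.1,-0.5],[1,0.4,0.65,0.1,-0.5],[1,0.4,0.65,0,-0.5],[1,0.5,0.5,0,-0.2],[1,0.6,0.4,0,0],[1,0.7,0.4,0,0],[1,0.7,0.43,0,0],[1,0,0,0,0],[1,0,0,0,0],[1,0,0,0,0]]]'
```

```text
time_s: 51.65
eef_pos: [628.4, 22.5, 192.6]
ee_rot: [-0.0, 1.0, -0.007, -0.001]
force: [0.2, -0.8, -3.9]
grip_width: 0.553
grip_force: 85.3
```

```bash
python3 -m handwheel '[[[1,0.03,0,-0.3,0],[1,0,0,-0.2,0],[1,0,0,-0.15,0],[1,0,0,0,0],[1,0,0,0,0]]]'|grep -E 'pos|^force';python3 -m handwheel '[[[1,0,0,-0.1,0],[1,0,0,-0.1,0],[1,0,0,0,0],[1,0,0,0,0]]]'|grep -E 'pos|^force'
```

```text
eef_pos: [630.7, 22.8, 161.6]
force: [0.8, 0.0, -4.6]
eef_pos: [630.4, 23.0, 150.8]
force: [-1.4, 0.4, -5.9]
```

```bash
python3 -m handwheel '[[[1,0,0,-0.1,0],[1,0,0,0,0],[1,0,0,0,0]]]'|grep -E 'pos|^force'
```

```text
eef_pos: [630.5, 23.0, 145.8]
force: [-2.2, 1.6, -6.6]
```

```bash
python3 -m handwheel '[[[1,0,0,-0.1,0],[1,0,0,-0.05,0],[1,0,0,-0.05,0],[1,0,0,0,0],[1,0,0,0,0]]]'|grep -E 'pos|^force'; python3 -m handwheel '[[[1,0,0,-0.05,0],[1,0,0,-0.05,0],[1,0,0,0,0],[1,0,0,0,0]]]'|grep -E 'pos|^force'
```

```text
eef_pos: [630.5, 22.7, 135.9]
force: [-3.2, -1.5, -4.7]
eef_pos: [630.6, 22.8, 131.0]
force: [-4.1, -1.8, -3.7]
```

```bash
python3 -m handwheel '[[[1,-0.01,0,-0.1,0],[1,0,0,-0.1,0],[1,0,0,-0.05,0],[1,0,0,0,0],[1,0,0,0,0]]]'|grep -E 'pos|force';python3 -m handwheel '[[[1,0,0,-0.04,0],[1,0,0,-0.04,0],[1,0,0,-0.02,0],[1,0,0,0,0]]]'|grep -E 'pos|force|rot'
```

```text
eef_pos: [630.2, 22.7, 118.3]
force: [-1.9, -2.1, -6.1]
grip_force: 85.1
eef_pos: [630.4, 22.8, 117.1]
ee_rot: [0.0, 1.0, -0.007, 0.001]
force: [-14.1, -2.9, 17.0]
grip_force: 87.9
```

It's seated (17 N at the expected height). I'll release it, retreat and check.

```bash
python3 -m handwheel '[[[0,0,0,0,0],[-1,0,0,0,0],[-1,0,0,0,0],[-1,0,0,0,0],[-1,0,0,0,0],[-1,0,0,0.5,0],[-1,0,0,0.8,0],[-1,0,0,0.8,0],[-1,0,0,0.4,0]]]'|grep -E 'pos|^force'; python3 -m handwheel '[[[-1,-0.3,-0.7,0,0],[-1,-0.3,-0.8,0,0],[-1,-0.3,-0.8,0,0],[-1,-0.3,-0.8,0,0],[-1,-0.3,-0.8,0,0],[-1,-0.3,-0.8,0,0],[-1,-0.3,-0.8,0,0],[-1,-0.3,-0.8,0,0],[-1,0,0,0,0],[-1,0,0,0,0]]]'|grep pos
python3 - <<'E'
from h import *
g=[]
for n in("top","side"):
    c=optics.capture(n); m=cv2.morphologyEx(hsv(c,(3,150,60),(16,255,255)),cv2.MORPH_CLOSE,np.ones((5,5)))
    print(*[b for b in blobs(c,m,108) if 550<b[0][0]<690],sep="\n"); u=proj(c,[610,50,100]).astype(int)
    g.append(cv2.resize(c["img"][max(0,u[1]-90):u[1]+90,u[0]-120:u[0]+120],(400,300),interpolation=cv2.INTER_CUBIC))
cv2.imwrite("pics/fin.png",np.hstack(g))
E
```

```text
eef_pos: [631.1, 23.0, 242.7]
force: [0.3, 0.5, 0.8]
eef_pos: [510.1, -292.6, 238.7]
(array([619.5, 145.4]), array([ 95.2, 101.4]), array([201. , 155.6]))
(array([627.5,  21.5]), array([ 94.7, 102. ]), array([244.5, 152.4]))
(array([ 635.1, -101.9]), array([ 94.9, 103.4]), array([287.5, 149.5]))
(array([618. ,   4.8]), array([114.2, 359.7]), array([283.8, 166.7]))
```

View pics/fin.png

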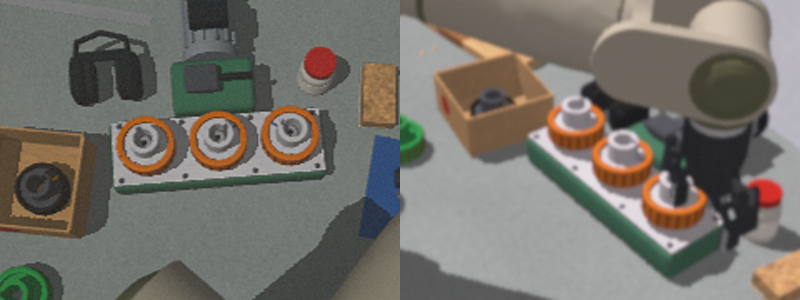

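The picture shows all three wheels seated flat at equal height, at (146,145), (218,140) and (290,135). The worn wheel is in the carton (42,188) and the bystander objects haven't moved.

```bash
python3 -c "
from rig import ctrl
print(ctrl.finish_job())"
```

```text
the job is handed in; nothing more can be done
None
```

I handed the job in after about 55 s of robot time: the worn wheel is in the carton, each shaft has a spacer with an orange wheel keyed and seated on top, and the ear defenders, sanding block and glue jar weren't touched.

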